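Refit the spring-loaded towel bar in its stand

ROBOT

A 6-joint arm with a two-finger parallel gripper is mounted at the origin on the work surface. World frame = base frame: x ahead of the robot, y to its left, z up, the work surface at z = 0. Lengths are in m, angles in rad, forces in N, time in s.
With the tool pointing down it reaches from about 0.35 to 0.975 m from the base axis. Payload 17.4 kg.
Tool frame: the origin (TCP) lies between the finger pads; the fingertips stand 8 mm ahead of it and the grasp point (between the pads) lies 11 mm behind it; z points along the fingers, y is the line along which they close (so a half turn about z gives the same grasp; the last joint's range is limited). The gripper opens to 85 mm and grips with 20 to 120 N. Pads are 22 mm wide; open, the fingers measure 114 mm over their backs; the gripper's body (76 mm by 85 mm) begins 54 mm behind the grasp point. The pads swing forward as they close: fully open they stand 13 mm farther back than shut.
Start: joints at [1.213, 0.116, 1.442, -0, 1.584, -0.038], TCP at [0.212, 0.641, 0.239] pointing down, gripper open.
Joint ranges: [-2.83, 2.83], [-0.83, 2.19], [0.07, 2.5], [-1.14, 4.28], [0.01, 3], [-2.97, 2.97]. Speed limits (rad/s): [1.89, 1.89, 2.22, 3.14, 3.14, 3.14].

INTERFACE

Orientations are given as a 3x3 rotation matrix whose columns are the frame's x, y, z axes.
In Python, from workcell import manip gives the robot as it stands. Calls block until the motion is done:
- manip.move_ptp(position, orientation): joint-space move of the TCP to a pose.
- manip.servo_line(position, v=0.15, frame=None, until_force=None): straight line of the TCP; frame=None keeps the orientation; v is the mean speed in m/s. With until_force (N) it stops when the force on the tool has changed by that much, and returns True; else False.
- manip.set_joints(angles): joint-space move.
- manip.set_gripper(opening, grip_force=None): finger opening in m; grip_force is the grip in N (None keeps the last); returns when the fingers have stopped.
- manip.wait(seconds).
- manip.solve_ik(position, orientation): joint angles nearest the present ones, or None.
- manip.capture(name): name is "side" or "top"; returns the picture (400x640x3 uint8, red, green, blue); there is no depth.
- manip.camera_model(name): a dict with "camera_matrix" (3x3 intrinsics, pixels), "k1" (the pictures are not rectified: a ray, as slopes to the right and down, at radius r is drawn at 1 + k1 r^2 times it, then the intrinsics apply), "R" (3x3) and "t" (3): a world point X has camera coordinates R X + t. Camera axes: x right, y down, z forward; pixel columns grow to the right and rows downward; lengths in m; the calibration is good to about 2 mm. A picture is of the moment at which its call begins. camera_model takes no time and is no camera call.
A pose or a line that the arm cannot do raises manip.MotionError and nothing moves.
- manip.close_job(): hands the job in; it is judged then, once.
Trained networks look in the newest picture that a camera, given by its name, has taken for a name from the list of things; names that differ only in an ending like _2 or _b are one class to them, and where a whole thing is asked for, a point or a joint stands for the part that bears it (a point fixed in the world has none). Each returns a list of dicts, best first, with "confidence" (0 to 1); they miss things now and then, are a little off and sometimes report something else, mostly with a low value. They report only what shows in the picture. A call takes as long as a camera call. They do not tell look-alikes from the thing itself.
- manip.masks_of(camera, thing): "region" (400x640 bool, what is visible of it) and "centre" ([column, row] in pixels, amid what is visible of it).
- manip.pinpoint(camera, thing): "centre" ([column, row] in pixels: a listed point, or the origin of a listed thing).
Readings, each from a call of its own:
- manip.read_t(): time.
- manip.read_q(): joint angles.
- manip.read_qvel(): joint speeds.
- manip.read_joint_efforts(): joint torques, N m.
- manip.read_eef_pos(): TCP position.
- manip.read_tool_rot(): TCP orientation.
- manip.read_ft_force(): force on the tool from outside, world axes, zero at the start.
- manip.read_ft_torque(): the same for the moment, N m.
- manip.read_opening(): finger opening in m.
- manip.read_grasp_force(): force on a finger pad.
Only numpy, scipy, OpenCV 4.12 (cv2) and the standard library are available. Lean on these libraries where they do the work, as an engineer would, in place of code of your own. Each camera call takes 0.05 s, during which the arm holds its last target. There are 200 camera calls.

TASK

Put the square wooden towel bar back in its stand, not the round rolling pin: push its long spring plunger in against the tall end plate above the open cup, slide it straight down into that cup, and let the spring push the short pin at the other end home into the round socket. Let go and leave the bar held between the two cups.

Things in the scene. Friction and masses are not known exactly. Their poses are not given: they have to be found in the camera images.
- bar_center (a point): Centre of the loose towel bar: square pale wood, 150 long (own x) x 28 x 28 mm, lying flat (centre 14 mm up), 0.17 kg; grasp near the middle. On its -x end a fixed steel pin, dia 14, tip 95 mm from the centre; on its +x end a steel plunger with dark rings, dia 14, tip 123 mm from the centre when free. All on one line. At the start its +x is within 40 degrees of the stand's.
- plunger (a joint): How far the bar's spring plunger is pushed in: 0 free, at most 0.040 m; 3 N at the start rising to 9 N; springs back. Ends at 0.010 in the stand. With the plunger against the tall plate it must be in by more than 22 mm (30 is good) for the pin to pass the socket's ring on the way down.
- socket (a point): Fixed stand: dark wood base 250 x 85 x 12 mm, two aluminium plates facing each other 208 mm apart. This point: inner face of the short plate (top 107 mm up), centre of the round steel socket, 80 mm above the table. Socket: full ring, 44 inside, 54 outside, standing 12 mm out of the plate. +x points to the open cup, z up. The pin ends in it, tip to the plate, lying on the ring's bottom.
- open_cup (a point): Point on the inner face of the tall plate (70 wide, top 155 mm up, flat and smooth above the cup), opposite the socket, 208 mm from it along the stand's x, 80 mm up; same axes. Around it the steel open-topped cup: a U 44 mm wide inside with round bottom 22 mm below this point, standing 12 mm out of the plate, flared mouth ending 20 mm above this point. The plunger ends lying in it.
Mind the look-alikes: they are no part of the job. Leave any turquoise look-alike of the part that bears bar_center alone.

How it is judged:
By the outcome, as a careful person would: the job done as asked, in the order asked, and still so for the second after the job is handed in, with the robot touching nothing.
It also fails if it takes over 38 s, if anything falls off the work surface, if the arm or the gripper's body presses on something with over 40 N, if the wrist force passes 120 N, or if a joint passes its speed limit or range.

## Working session

There is one attempt and no reset: what is moved stays moved. The work goes in short steps, each a Python script; the robot and the scene stay as the last script left them, time stands still between calls to the robot, and variables do not carry over. Pictures are saved under pics/ and viewed, at most 10 in all, crops included, and the job is handed in when it is done.

```bash
mkdir -p pics; cat > h.py <<'E'
import numpy as np, cv2
from workcell import manip
def ray(cam,px):
    m=manip.camera_model(cam);K=np.array(m["camera_matrix"]);R=np.array(m["R"]);t=np.array(m["t"]);k=m["k1"]
    d=cv2.undistortPoints(np.array([[px]],float),K,np.array([k,0,0,0.]))[0,0]
    return -R.T@t, R.T@np.array([d[0],d[1],1])
def on_z(cam,px,z):
    o,d=ray(cam,px); return o+d*(z-o[2])/d[2]
def proj(cam,X):
    m=manip.camera_model(cam);R=np.array(m["R"]);t=np.array(m["t"])
    return cv2.projectPoints(np.array(X,float).reshape(-1,1,3),cv2.Rodrigues(R)[0],t,np.array(m["camera_matrix"]),np.array([m["k1"],0,0,0.]))[0][:,0]
def tri(p1,p2):
    (a,u),(b,v)=ray("side",p1),ray("top",p2)
    s=np.linalg.lstsq(np.c_[u,-v],b-a,rcond=None)[0]
    p,q=a+s[0]*u,b+s[1]*v
    return (p+q)/2,np.linalg.norm(p-q)
def save(img,name,f=1): cv2.imwrite("pics/"+name,cv2.resize(img[:,:,::-1],None,fx=f,fy=f,interpolation=cv2.INTER_CUBIC))
E
python3 - <<'E'
from h import *
im={}
for c in("side","top"):
    im[c]=manip.capture(c)
    o=ray(c,[320,200]);print(c,o[0].round(3),o[1].round(3))
    for th in("bar_center","socket","open_cup"):
        for r in manip.pinpoint(c,th):print(c,th,np.round(r["centre"],1),round(r["confidence"],2))
    for r in manip.masks_of(c,"bar_center"):print(c,"mask",np.round(r["centre"],1),round(r["confidence"],2),r["region"].sum())
save(im["side"],"side0.png",1.25);save(im["top"],"top0.png",1.25)
print(manip.read_t())
E
```

```text
side [ 0.018 -1.058  0.881] [ 0.311  0.759 -0.573]
side bar_center [333.  266.3] 0.78
side bar_center [270.6 316. ] 0.59
side socket [397.6 200.6] 0.79
side open_cup [353.5 167.9] 0.74
side mask [269.9 313.8] 0.76 875
side mask [337.7 263.1] 0.64 752
top [ 0.262 -0.005  1.098] [ 0.173  0.    -0.985]
top bar_center [440.8 299.5] 0.74
top bar_center [394.4 212.4] 0.68
top socket [348.1 111.6] 0.56
top mask [391.4 212.5] 0.82 946
top mask [438.8 296.2] 0.62 1066
0.5
```

View pics/side0.png

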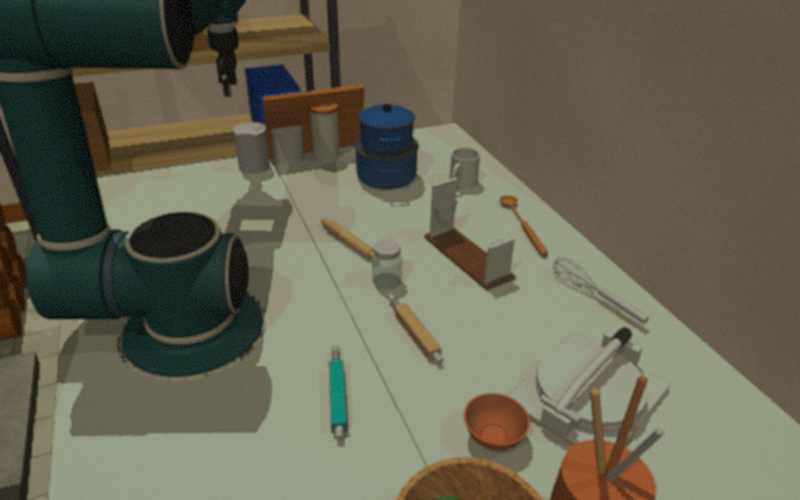

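View pics/top0.png

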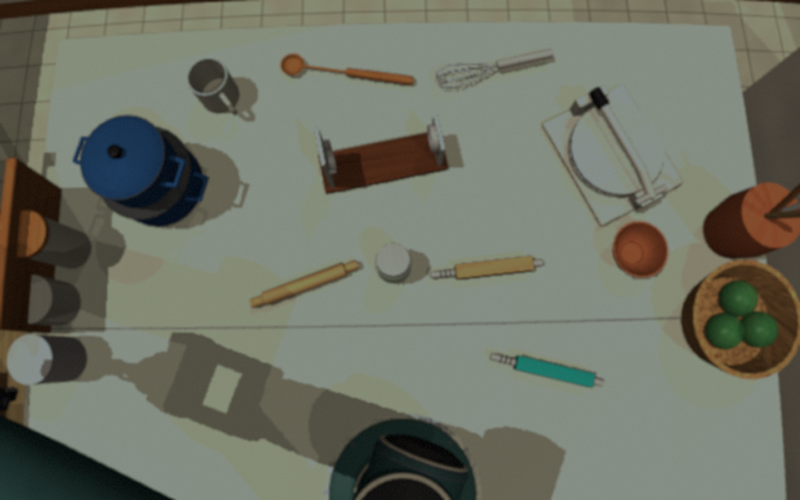

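Candidates: top view (394,212) / side (333,266) is square pale wood with steel ends. Top (440,297) / side (270,316) is turquoise, a look-alike. Top (245,227) / side (280,190) is the round rolling pin. The first fits: its ringed plunger points left, the same way as the stand's tall plate. I'll confirm this in an enlarged crop.

```bash
python3 - <<'E'
from h import *
t=manip.capture("top");s=manip.capture("side")
save(t[85:235,245:445],"topc.png",4);save(s[135:295,300:420],"sidec.png",3.75)
for r in manip.pinpoint("top","open_cup"):print("cup",r["centre"],r["confidence"])
for r in manip.pinpoint("side","open_cup"):print("cup s",r["centre"],r["confidence"])
for r in manip.pinpoint("side","socket"):print("soc s",r["centre"],r["confidence"])
for r in manip.pinpoint("top","socket"):print("soc t",r["centre"],r["confidence"])
print("bar",on_z("top",[394.4,212.4],.014),on_z("side",[333,266.3],.014))
print("soc",tri([397.6,200.6],[348.1,111.6]),on_z("side",[397.6,200.6],.08),on_z("side",[353.5,167.9],.08),on_z("top",[348.1,111.6],.08))
E
```

```text
cup [262.3, 126.8] 0.94
cup s [354.5, 168.8] 0.9
soc s [398.1, 202.2] 0.75
soc t [346.5, 109.6] 0.65
bar [ 0.41824735 -0.18245736  0.014     ] [ 0.41328423 -0.19004132  0.014     ]
soc (array([ 0.65031163, -0.0748347 ,  0.08157068]), np.float64(0.002894488089420676)) [ 0.65325475 -0.07267463  0.08      ] [0.61160947 0.12660421 0.08      ] [ 0.64942426 -0.07449816  0.08      ]
```

View pics/topc.png

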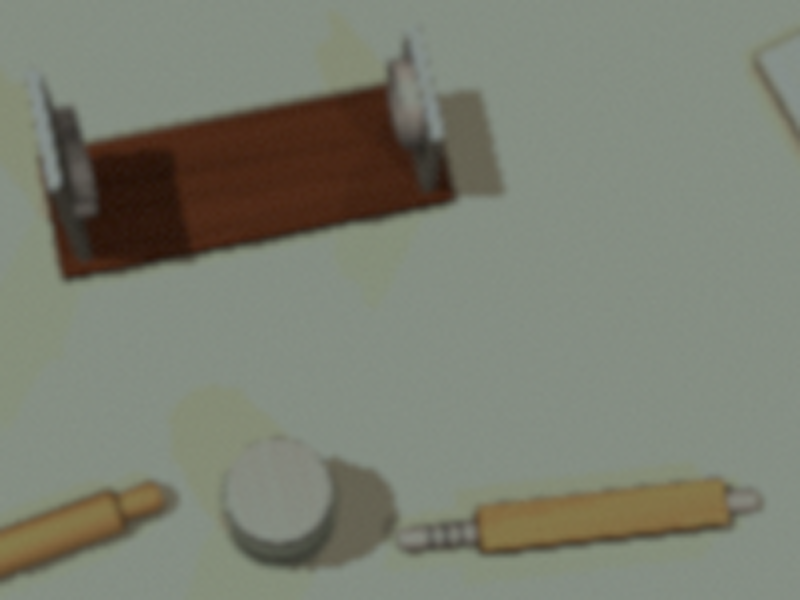

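View pics/sidec.png

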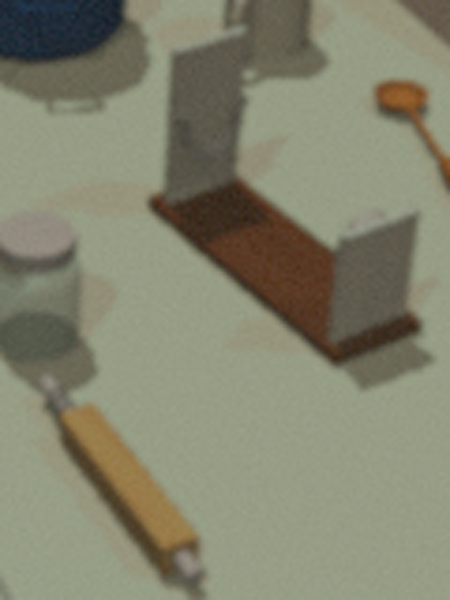

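```bash
python3 - <<'E'
from h import *
from scipy.optimize import least_squares
T=lambda u,v:np.array([(u+.5)/4-.5+245,(v+.5)/4-.5+85])
S=lambda u,v:np.array([(u+.5)/3.75-.5+300,(v+.5)/3.75-.5+135])
# stand: local pts with origin socket
obs=[("top",(0,0,.08),(347.3,110.6)),("top",(.208,0,.08),(262.3,126.8)),("side",(0,0,.08),(397.9,201.4)),("side",(.208,0,.08),(354.,168.4)),
("top",(.229,.0425,0),T(65,278)),("top",(-.021,.0425,0),T(453,202)),("side",(.229,.0425,.012),S(151,200)),("side",(-.021,.0425,0),S(337,361))]
def P(p,l):
    c,s=np.cos(p[2]),np.sin(p[2]);return [p[0]+c*l[0]-s*l[1],p[1]+s*l[0]+c*l[1],l[2]]
f=lambda p:np.concatenate([proj(c,P(p,l))[0]-o for c,l,o in obs])
r=least_squares(f,[.65,-.075,1.7],x_scale=[.01,.01,.1],loss="soft_l1")
p=r.x;print("stand",p,np.degrees(p[2]),"cup",P(p,(.208,0,.08)));print(f(p).reshape(-1,2).round(1).tolist())
ob2=[("top",(.123,0,.014),T(398,538)),("top",(-.095,0,.014),T(762,499)),("top",(.075,0,.028),T(479,528)),("top",(-.075,0,.028),T(729,503)),
("side",(.123,0,.014),S(46,378)),("side",(-.095,0,.014),S(195,582)),("side",(.075,0,.028),S(82,412))]
g=lambda p:np.concatenate([proj(c,P(p,l))[0]-o for c,l,o in ob2])
r=least_squares(g,[.416,-.185,1.6],x_scale=[.01,.01,.1],loss="soft_l1")
print("bar",r.x,np.degrees(r.x[2]));print(g(r.x).reshape(-1,2).round(1).tolist())
np.save("stand.npy",p);np.save("bar.npy",r.x)
E
```

```text
stand [ 0.65487042 -0.07589444  1.75615418] 100.62022264796478 cup [np.float64(0.616536384718902), np.float64(0.1285425986191222), 0.08]
[[1.3, -1.2], [-0.8, -0.1], [0.8, -0.3], [0.7, -1.1], [-0.5, 0.8], [0.8, 0.1], [-1.5, -1.3], [-0.9, 2.1]]
bar [ 0.41505933 -0.18480891  1.65187821] 94.64564984979891
[[0.3, -0.3], [-0.8, 0.4], [0.6, -0.6], [0.6, -0.7], [-0.1, 1.4], [-0.4, -0.5], [-1.7, -1.3]]
```

```bash
cat >> h.py <<'E'
def Rdown(yaw):
    c,s=np.cos(yaw),np.sin(yaw); return np.array([[c,s,0],[s,-c,0],[0,0,-1.]])
p=np.load("stand.npy");b=np.load("bar.npy")
def L(x,z,y=0):  # stand-local bar-centre x, axis height z -> TCP (axis = TCP + 3 mm)
    c,s=np.cos(p[2]),np.sin(p[2]);return np.array([p[0]+c*x-s*y,p[1]+s*x+c*y,z-.003])
E
python3 - <<'E'
from h import *
for f in(0,-np.pi):
    for n,P,y in(("bar",[b[0],b[1],.011],b[2]),("pre",L(.07,.135),p[2]),("fin",L(.095,.068),p[2])):
        q=manip.solve_ik(P,Rdown(y+f));print(f,n,None if q is None else np.round(q,2))
print("pots",on_z("top",[93,122],.2),on_z("top",[125,150],.1))
E
```

```text
0 bar [-0.48 -0.22  2.15 -0.    1.21 -0.56]
0 pre [-0.05  0.09  1.64 -0.    1.41 -0.24]
0 fin [-0.01  0.14  1.71 -0.    1.3  -0.2 ]
-3.141592653589793 bar [-0.48 -0.22  2.15 -0.    1.21  2.59]
-3.141592653589793 pre [-0.05  0.09  1.64 -0.    1.41  2.91]
-3.141592653589793 fin [-0.01  0.14  1.71 -0.    1.3   2.94]
pots [0.59692981 0.47483061 0.2       ] [0.56279225 0.44396304 0.1       ]
```

```bash
python3 - <<'E'
from h import *
R=Rdown(b[2])
manip.move_ptp([.36,.34,.3],R)
manip.move_ptp([b[0],b[1],.12],R)
manip.set_gripper(.07)
print(manip.servo_line([b[0],b[1],.011],v=.12,until_force=15),manip.read_eef_pos())
manip.set_gripper(.02,grip_force=80)
print(manip.read_opening(),manip.read_grasp_force())
manip.servo_line([b[0],b[1],.20],v=.2)
print(manip.read_opening(),manip.read_ft_force(),manip.read_t())
t=manip.capture("top");s=manip.capture("side")
save(np.hstack([t[60:260,240:440],s[100:300,240:440]]),"lift.png",2)
print(manip.read_t())
E
```

```text
False [ 0.41544655 -0.18499951  0.01170397]
0.026626082112113158 79.76897120475769
0.026575990811788328 [-0.89337054 -0.32684535 -2.02780191] 7.0167
7.1167
```

View pics/lift.png

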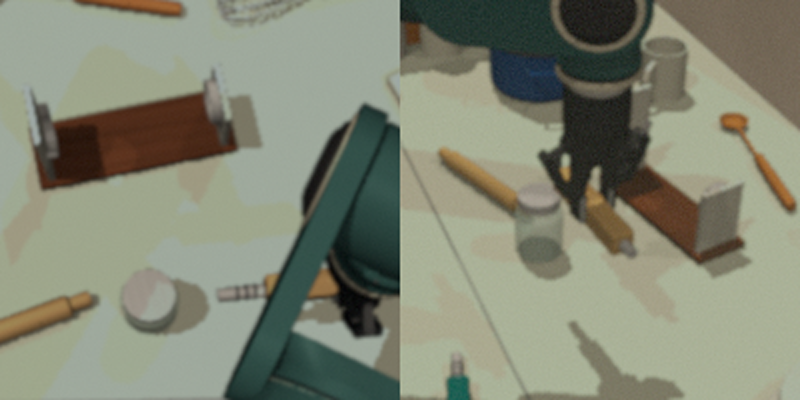

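```bash
python3 - <<'E'
from h import *
R0=Rdown(b[2]);tcp=manip.read_eef_pos()
print("tip exp",proj("top",np.array(tcp)+[.123*np.cos(b[2]),.123*np.sin(b[2]),.003]),"seen 349,207.5")
R=Rdown(p[2]);u=R[:,0]
manip.move_ptp(L(.068,.2),R)
manip.servo_line(L(.068,.134),v=.12)
manip.wait(.2)
f0=np.array(manip.read_ft_force())
for x in(.078,.084,.088,.092,.098,.106):
    manip.servo_line(L(x,.134),v=.06)
    f=np.array(manip.read_ft_force())-f0
    print(x,(f@u).round(2),f.round(2),np.round(np.array(manip.read_eef_pos())-L(x,.134),4))
t=manip.capture("top");s=manip.capture("side")
save(np.hstack([t[60:260,230:430],s[80:280,280:480]]),"push.png",2)
print(manip.read_t())
E
```

```text
tip exp [[349.01529487 206.5063533 ]] seen 349,207.5
0.078 0.14 [-0.36  0.07 -0.11] [-0.0001  0.0005  0.0001]
0.084 -2.17 [ 0.55 -2.1   0.32] [0.     0.     0.0001]
0.088 -3.27 [ 0.28 -3.28 -0.16] [ 0.     -0.0001  0.    ]
0.092 -3.89 [ 0.94 -3.78  0.17] [ 0.     -0.0002 -0.    ]
0.098 -4.94 [ 0.63 -4.91 -0.08] [ 0.     -0.0002  0.    ]
0.106 -5.73 [ 0.27 -5.78  0.3 ] [ 0.     -0.0004  0.    ]
10.825
```

View pics/push.png

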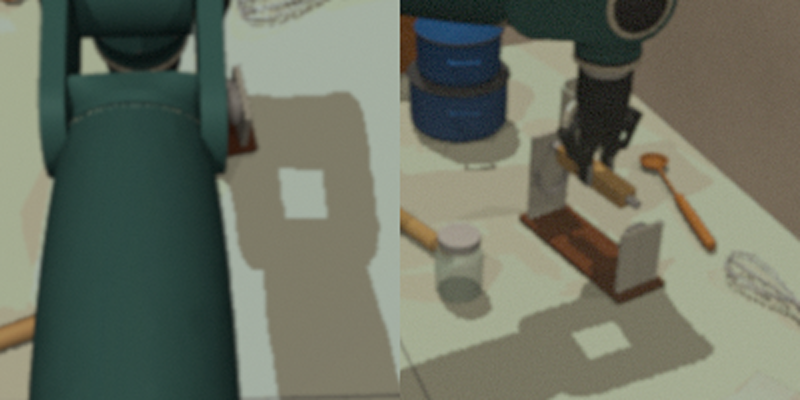

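```bash
python3 - <<'E'
from h import *
R=Rdown(p[2]);u=R[:,0]
manip.servo_line(L(.116,.134),v=.06)
f0=np.array(manip.read_ft_force());print("pushed",f0@u)
for z in(.115,.10,.085,.070):
    h=manip.servo_line(L(.116,z),v=.05,until_force=10)
    f=np.array(manip.read_ft_force())-f0
    print(z,h,(R.T@f).round(2),np.round(manip.read_eef_pos(),4)[2],manip.read_opening())
    if h:break
t=manip.capture("top");s=manip.capture("side")
save(s[110:260,300:450],"down.png",4)
print("pin tip exp side",proj("side",L(.116-.095,.070)+[0,0,.003]),"ft",R.T@np.array(manip.read_ft_force()),manip.read_t())
E
```

```text
pushed -7.911930147166618
0.115 False [-0.24  1.76 -0.49] 0.1121 0.02645094975436158
0.1 False [-0.06  2.18  0.13] 0.097 0.026546019734920562
0.085 False [ 0.08  1.72 -0.55] 0.082 0.026434999026906457
0.07 False [0.38 1.27 0.92] 0.0671 0.026931425329097893
pin tip exp side [[393.4746301  200.33431415]] ft [-7.47286842  0.73637627  1.81680158] 13.125
```

View pics/down.png

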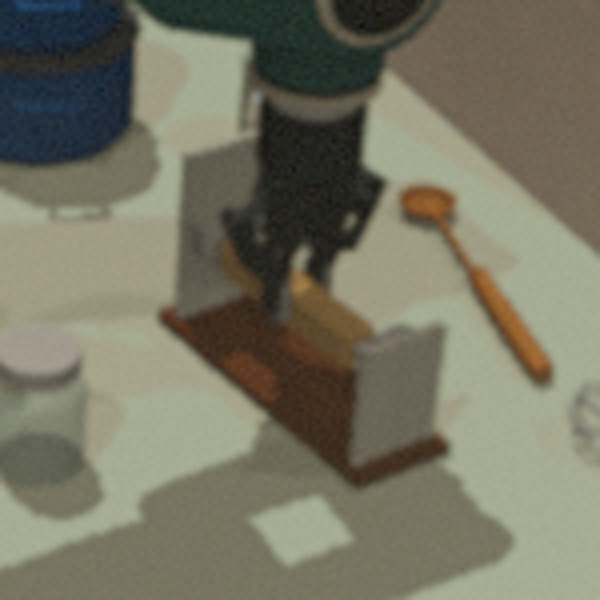

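The bar is down between the plates with the spring still loaded at about 7.5 N. Next I'll ease it toward the socket so the pin enters the ring.

```bash
python3 - <<'E'
from h import *
R=Rdown(p[2])
for x in(.110,.104,.099):
    h=manip.servo_line(L(x,.070),v=.04,until_force=7)
    print(x,h,(R.T@np.array(manip.read_ft_force())).round(2),np.round(np.array(manip.read_eef_pos())-L(x,.07),4),manip.read_opening())
    if h:break
s=manip.capture("side");save(s[110:260,300:450],"in.png",4);print(manip.read_t())
E
```

```text
0.11 False [-7.34  2.24  1.38] [ 0.0003 -0.0008  0.0001] 0.02676413599338349
0.104 False [-6.03  0.57  2.38] [ 0.0003 -0.0008  0.0001] 0.026501824241523583
0.099 False [-5.23  1.25  1.  ] [ 0.0003 -0.0008  0.0001] 0.026604871961005624
14.05
```

View pics/in.png

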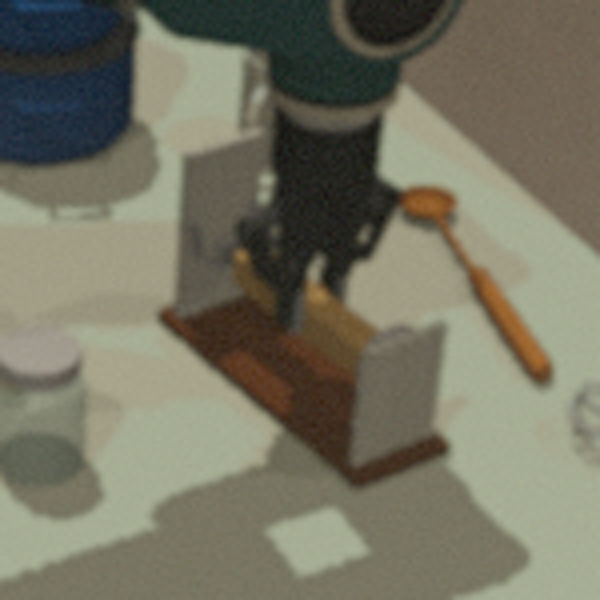

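```bash
python3 - <<'E'
from h import *
R=Rdown(p[2])
h=manip.servo_line(L(.099,.067),v=.03,until_force=5);print(h,manip.read_eef_pos())
manip.set_gripper(.06);manip.wait(.4)
manip.servo_line(L(.099,.24),v=.15)
manip.move_ptp([.36,.40,.33],R);manip.wait(.3)
t=manip.capture("top");s=manip.capture("side")
save(np.hstack([t[80:180,240:360],s[120:240,330:430][10:110]]),"done.png",3.6)
for n,l in(("pin base",.020),("bar",.095),("plunger base",.17)):
    P=L(l,.068);print(n,proj("top",P),proj("side",P))
for c in("top","side"):print(c,[(np.round(r["centre"],1),round(r["confidence"],2)) for r in manip.pinpoint(c,"bar_center")])
print(manip.read_t())
E
```

```text
False [0.63696969 0.02075444 0.06417553]
pin base [[340.04643413 113.30710497]] [[393.52333453 201.97742379]]
bar [[309.12536475 119.40264977]] [[377.08537696 189.17230623]]
plunger base [[278.08255723 125.60852204]] [[361.78778574 177.24604911]]
top [(array([442.4, 298.2]), 0.78), (array([308.2, 116.7]), 0.72)]
side [(array([271.4, 315.9]), 0.93), (array([379.2, 192.6]), 0.86)]
18.6583
```

View pics/done.png

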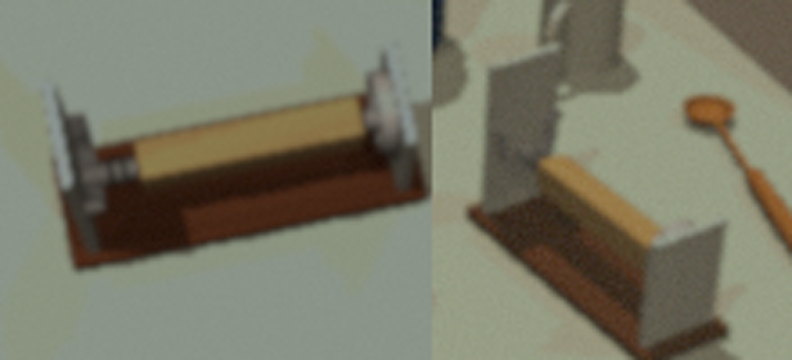

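The picture shows the bar held between both cups, with its plunger in the U-cup and its pin inside the ring. Its centre is at top (308,117), where (309,119) was expected. I'm handing it in.

```bash
python3 -c "
from workcell import manip
print(manip.close_job(),manip.read_t())"
```

```text
the job is handed in; nothing more can be done
the job is handed in; nothing more can be done
```

The towel bar is back in its stand, with its plunger in the open cup and its pin in the round socket as far as the last pictures show, and the job was handed in at about 19 s with the gripper clear.

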